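Clamp the bit and present the sample tray

ROBOT

A 6-joint arm with a two-finger parallel gripper is mounted at the origin on a cart in front of the work surface, level with it; the furniture and walls round the work are solid. World frame = base frame: x ahead of the robot, y to its left, z up, the work surface at z = 0. Lengths are in m, angles in degrees, forces in N, time in s.
With the tool pointing down it reaches from about 0.375 to 0.9 m from the base axis. Payload 3.1 kg.
Tool frame: the origin (TCP) lies midway between the tips of the shut fingers; the grasp point (between the pads) lies bot.hold_point_z behind it (bot.hold_point_z is the distance from the TCP to the grasp point, in m); z points along the fingers, y is the direction in which the jaws open and shut (so a half turn about z gives the same grasp; the last joint's range is limited). The gripper opens to 87 mm and grips with 3 to 60 N. Pads are 19 mm wide; open, the fingers measure 117 mm over their backs; the gripper's body (75 mm by 190 mm) begins 51 mm behind the grasp point.
Start: joints at [60.304, 30.224, 82.088, -0, 67.689, -10.227], TCP at [0.208, 0.589, 0.223] pointing down, gripper open.
Joint ranges: [-176.69, 176.69], [-43.24, 126.21], [12.49, 139.97], [-82, 262], [0, 151.66], [-163.58, 163.58]. Speed limits (degrees/s): [159.86, 159.86, 180, 180, 180, 180].

INTERFACE

Orientations are given as a 3x3 rotation matrix whose columns are the frame's x, y, z axes.
In Python, from rig import bot, vision, hand_in gives the robot as it stands. The module is installed in compiled form; this text tells all that it offers.
- The arm moves only by the shell command python3 -m handwheel 'ROWS'. ROWS is JSON, a list of rows, each an object of numbers: "hand": the gripper's target within -1 to 1 (fully open at 1, half-way at 0, shut at -1); "dx", "dy", "dz": the shift along the world's x, y, z in cm; "wx", "wy", "wz": the turn, a rotation vector about the world's x, y, z in rad. In form: [{"hand": .., "dx": .., "dy": .., "dz": .., "wx": .., "wy": .., "wz": ..}, ...]. A call has 1 to 10 rows; each row shifts and turns the commanded pose from where the row before left it; what a row does not reach is not made up. A row lasts 1/10 s, in which the tool goes at most 50 mm and 8.59 degrees, less where a joint would pass 70% of its speed; a pose out of reach is approached as far as the arm can. A call with a gripper value outside its range is refused whole. The fingers move at their own pace and stop on an object; the grip force is fixed at half the most. Time passes only in rows, so rows that do not move let the fingers close. It gives the time, the measured TCP pose, the force and the opening at its end, in the units of the state.
- bot.read_state(): the state, without advancing time (a new reading comes with each control period).
- vision.capture(name): name is "scene" or "top"; returns (picture, depth): 384x512x3 uint8, red, green, blue; 384x512 float32, m along the optical axis (not along the pixel's ray), 0 where there is no reading.
- vision.get_calibration(name): a dict with "fx", "fy", "cx", "cy" (pixels), "rvec" (rotation vector, rad) and "tvec" (3), from world to camera coordinates, as OpenCV has them. Camera axes: x right, y down, z forward; pixel columns grow to the right and rows downward; lengths in m; the calibration is good to about 2 mm. A picture is of the moment at which its call begins. get_calibration takes no time and is no camera call.
- hand_in(): hands the job in, once; it reports no verdict.
The state is a dict: "time_s": time; "joint_positions": joint angles; "qvel": joint speeds; "tau": joint torques, N m; "position": TCP position; "tcp_rot": TCP orientation; "force": force on the tool from outside, world axes, zero at the start; "moment": the same for the moment, N m; "opening": opening from 0.0 (shut) to 1.0 (fully open).
Only numpy, scipy, OpenCV 4.12 (cv2) and the standard library are available. Lean on these libraries where they do the work, as an engineer would, in place of code of your own. Each camera call takes 0.05 s, during which the arm holds its last target.

TASK

Get the round stone ready for point work: first turn the knurled sleeve on top of the point stand clockwise (seen from above) as far as it goes, so that the chuck jaws close on the bit. Then pick up the sample tray by its wooden handle, carry it so that the loose stone ball stays in its shallow pocket, and hold the tray level under the bit with the ball straight below the point, about 2 cm of air between them; do not touch the ball or let it touch the point, and leave the brush, ammonite and loupe where they lie. Finish while holding it there: do not put it down or let go.

Things in the scene. Friction and masses are not known exactly. Their poses are not given: they have to be found in the camera images.
- chuck_sleeve (a joint): turn of the chuck sleeve about the vertical axis of the point stand, rad: grows clockwise seen from above, starts between 0 and 0.3 (jaws open), end stop at 1.3 (jaws on the bit). Stiff: needs about 0.08 N m and stays where it is left
- sleeve_grip (a point): centre of the steel knurled sleeve, a round upright drum 36 mm across and 36 mm tall (this point is 2 mm above its mid-height, 18 mm below its top) that turns on top of the grey arm of the point stand; free of anything above. Its axis is straight above the bit point. The fixed head under the sleeve is 48 mm across
- bit_point (a point): lower tip of the 8 mm steel bit hanging from the point stand, 155 mm above the table. Its x axis points level from the tip back to the column (28 mm thick, 266 mm tall, 108 mm behind). Jaws and chuck (radius up to 25 mm) begin 21 mm above the tip; head and arm lie 204 to 240 mm above the table. Open in front and at both sides
- tray_grip (a point): middle of the tray's wooden handle, 21 mm above the table as it stands. x along the handle toward the pan, y across, z up. The handle is a bar 18 mm wide, 42 mm tall, reaching 55 mm from here to the pan side and 67 mm to the other, down to the table. The aluminium pan (100 x 80 mm, walls 13 mm tall) is centred 120 mm along +x. Tray about 0.2 kg
- tray_pocket (a point): centre of the pocket floor in the middle of the tray's pan: a ring 24 mm wide inside, 34 mm outside, rim 3 mm high; 2.5 mm above the underside of the tray, 120 mm along +x and 18.5 mm below the handle's middle. The ball rolls over the rim when the tray tips more than about 35 degrees or is jerked
- nodule_center (a point): centre of the loose round grey stone ball, 32 mm in diameter, about 0.045 kg, lying in the tray's pocket (its centre 16 mm above the pocket floor; it can roll about 3 mm there)
- dust_brush: bystander: flat wooden dust brush 53 x 213 x 18 mm lying on the table; origin under its middle
- ammonite_a: bystander: brown ammonite 65 x 71 x 15 mm; origin under its middle
- loupe: bystander: black loupe 45 x 56 x 12 mm; origin under its middle
- stand: the fixed grey point stand; origin on the table straight below the bit point. Its base plate, 14 mm thick and 150 mm wide, runs from 65 mm in front of the point to 135 mm behind it
- tray: the sample tray as a whole; origin under the middle of its pan
- nodule: the stone ball as a whole

How it is judged (in metres and radians):
On the way, in this order (a step that is already met when the one before it is completed fails the run):
1. the sleeve is turned fully home, jaws on the bit, while the tray still stands (value of joint chuck_sleeve above 1.2 rad and height (world z) of tray_grip below 0.035 m), for 0.2 s.
2. the tray is lifted clear with the ball in its pocket (height (world z) of tray_pocket above 0.05 m and height (world z) of tray_grip above 0.06 m and distance between nodule_center and tray_pocket below 0.022 m), for 0.2 s.
At the end, for the whole second after the job is handed in: Sleeve closed (over 1.17 rad); tray held in the fingers, still (under 30 mm/s), level within 0.15 rad, clear of the stand; ball in its pocket (within 22 mm of its floor centre), within 15 mm sideways of the bit point, with 4 to 40 mm of air between point and ball (value of joint chuck_sleeve above 1.17 rad and horizontal distance between nodule_center and bit_point below 0.015 m and z of nodule_center in the frame of bit_point between -0.056 and -0.02 m and distance between nodule_center and tray_pocket below 0.022 m and angle between tray_grip's own z axis and vertical below 0.15 rad and linear speed of tray below 0.03 m/s and contact force between tray and the fingers above 1 N and contact force between tray and stand below 0.2 N and contact force between nodule and stand below 0.1 N); the arm keeps its last pose, push and grip.
It fails at once if the ball left its pocket (distance between nodule_center and tray_pocket above 0.026 m).
It fails at once if the robot touched the ball (contact force between nodule and the fingers above 0.3 N or contact force between nodule and the arm above 0.3 N).
It fails at once if the ball was pushed against the stand (contact force between nodule and stand above 0.3 N).
It fails at once if brush, ammonite or loupe was disturbed (distance of any of dust_brush, ammonite_a, loupe from where it was at the start of the episode above 0.03 m).
It also fails if it takes over 64 s, if anything falls off the work surface, if the arm or the gripper's body presses on something with over 40 N, if the wrist force passes 120 N, or if a joint passes its speed limit or range.

## Working session

There is one attempt and no reset: what is moved stays moved. The work goes in short steps, Python scripts to look and compute and a shell command to move; the robot and the scene stay as the last step left them, time stands still between calls to the robot, and variables do not carry over. Pictures are saved under pics/ and viewed, and the job is handed in when it is done.

```bash
mkdir -p pics; cat > h.py <<'E'
from rig import bot, vision
import numpy as np, cv2
def cap(n,tag):
    p,d=vision.capture(n); cv2.imwrite(f'pics/{tag}.png',p[:,:,::-1]); np.save(f'pics/{tag}.npy',d); return p,d
def world(n,d):
    c=vision.get_calibration(n); R=cv2.Rodrigues(np.array(c['rvec']))[0]; t=np.array(c['tvec']).ravel()
    v,u=np.mgrid[:d.shape[0],:d.shape[1]]
    P=np.stack([(u-c['cx'])/c['fx']*d,(v-c['cy'])/c['fy']*d,d],-1)
    W=(P-t)@R; W[d==0]=np.nan; return W
E
python3 - <<'E'
from h import *
for n in('scene','top'):
    p,d=cap(n,n+'0'); W=world(n,d); np.save(f'pics/{n}0W.npy',W)
    c=vision.get_calibration(n);R=cv2.Rodrigues(np.array(c['rvec']))[0];print(n,-R.T@np.array(c['tvec']).ravel(),R[2],c['fx'])
print(bot.read_state(),bot.hold_point_z)
E
```

```text
scene [ 0.0402029  -0.6941702   1.09921483] [ 0.39149161  0.55926319 -0.73072499] 353.36265514159027
top [0.34025137 0.01488525 1.36885225] [ 0.15739925 -0.00142352 -0.98753402] 360.3833103887428
{'time_s': 0.1, 'joint_positions': array([ 6.03028143e+01,  3.02725611e+01,  8.21497745e+01, -1.44768187e-03,
        6.76900944e+01, -1.02272420e+01]), 'qvel': array([-0.05517172, -0.11187526, -0.16061515,  0.03263036, -0.07246122,
       -0.00400836]), 'tau': array([-5.59036598e-04, -4.40980983e+01, -1.77149570e+01,  6.34394609e-02,
        5.34141844e-02, -4.95754989e-05]), 'position': array([0.20796151, 0.58867668, 0.22167701]), 'tcp_rot': array([[-9.42819520e-01,  3.33302335e-01, -9.51835726e-04],
       [ 3.33303535e-01,  9.42818015e-01, -1.71611961e-03],
       [ 3.25421196e-04, -1.93524128e-03, -9.99998074e-01]]), 'force': array([-0.20506714,  0.68654629,  0.76225069]), 'moment': array([0.03259891, 0.02565092, 0.02010474]), 'opening': 1.0012319492428086} 0.0187
```

View pics/scene0.png

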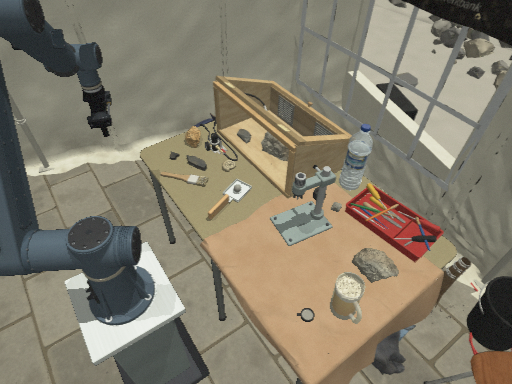

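View pics/top0.png

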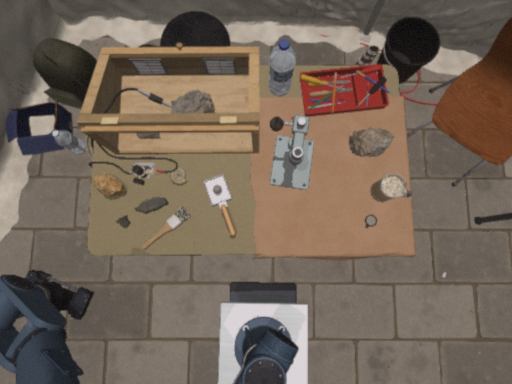

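```bash
python3 - <<'E'
from h import *
p=cv2.imread('pics/top0.png');cv2.imwrite('pics/t1.png',cv2.resize(p[100:250,190:330],None,fx=5,fy=5,interpolation=cv2.INTER_NEAREST)[:600*2])
p=p[100:250,190:330];cv2.imwrite('pics/t1.png',cv2.resize(p,(560,600),interpolation=cv2.INTER_CUBIC))
p=cv2.imread('pics/scene0.png')[150:260,190:350];cv2.imwrite('pics/s1.png',cv2.resize(p,(800,550),interpolation=cv2.INTER_CUBIC))
for n in('top','scene'):
    W=np.load(f'pics/{n}0W.npy'); 
    m=(W[...,0]>.4)&(W[...,0]<.75)&(abs(W[...,1])<.3)&(W[...,2]>.2)&(W[...,2]<.3)
    if n=='top': T=W
    for a,b in((.245,.275),(.225,.245)):
        k=m&(W[...,2]>a)&(W[...,2]<b); print(n,a,k.sum(),np.nanmedian(W[k],0),np.nanmin(W[k],0),np.nanmax(W[k],0))
W=T
np.set_printoptions(precision=3,suppress=True,linewidth=200)
for v in range(144,164,2): print(v,[tuple(np.round(W[v,u],3)) for u in range(287,310,3)])
for v,u in((190,217),(183,210),(180,224),(197,226),(205,212),(207,223),(220,228),(235,234)): print(u,v,W[v,u])
E
```

```text
top 0.245 317 [0.7137089  0.11607069 0.26694453] [ 0.62732009 -0.12008378  0.24535164] [0.74981866 0.29986047 0.27499714]
top 0.225 353 [ 0.71004626 -0.0998679   0.23636664] [ 0.62233221 -0.13291681  0.22527562] [0.74969478 0.05057657 0.24497873]
scene 0.245 374 [0.71469543 0.05770216 0.26447794] [ 0.62760667 -0.11920255  0.24512967] [0.74953717 0.29976768 0.2749982 ]
scene 0.225 350 [ 0.710921   -0.10573471  0.23504187] [ 0.62116491 -0.134201    0.22500906] [0.74979492 0.05487416 0.24490626]
144 [(np.float64(0.752), np.float64(-0.08), np.float64(0.012)), (np.float64(0.745), np.float64(-0.09), np.float64(0.036)), (np.float64(0.686), np.float64(-0.084), np.float64(0.232)), (np.float64(0.685), np.float64(-0.094), np.float64(0.235)), (np.float64(0.686), np.float64(-0.104), np.float64(0.234)), (np.float64(0.686), np.float64(-0.113), np.float64(0.233)), (np.float64(0.753), np.float64(-0.15), np.float64(0.015)), (np.float64(0.753), np.float64(-0.161), np.float64(0.016))]
146 [(np.float64(0.745), np.float64(-0.08), np.float64(0.009)), (np.float64(0.737), np.float64(-0.09), np.float64(0.037)
[... 3731 characters left out ...]
.float64(0.68), np.float64(-0.081), np.float64(0.012)), (np.float64(0.632), np.float64(-0.077), np.float64(0.205)), (np.float64(0.626), np.float64(-0.085), np.float64(0.23)), (np.float64(0.624), np.float64(-0.094), np.float64(0.237)), (np.float64(0.625), np.float64(-0.103), np.float64(0.238)), (np.float64(0.681), np.float64(-0.138), np.float64(0.015)), (np.float64(0.681), np.float64(-0.15), np.float64(0.013)), (np.float64(0.683), np.float64(-0.162), np.float64(0.009))]
217 190 [0.562 0.183 0.03 ]
210 183 [ 0.595  0.216 -0.005]
224 180 [0.605 0.161 0.008]
226 197 [0.539 0.151 0.008]
212 205 [0.507 0.203 0.009]
223 207 [0.496 0.157 0.045]
228 220 [0.449 0.137 0.039]
234 235 [0.395 0.114 0.035]
```

View pics/t1.png

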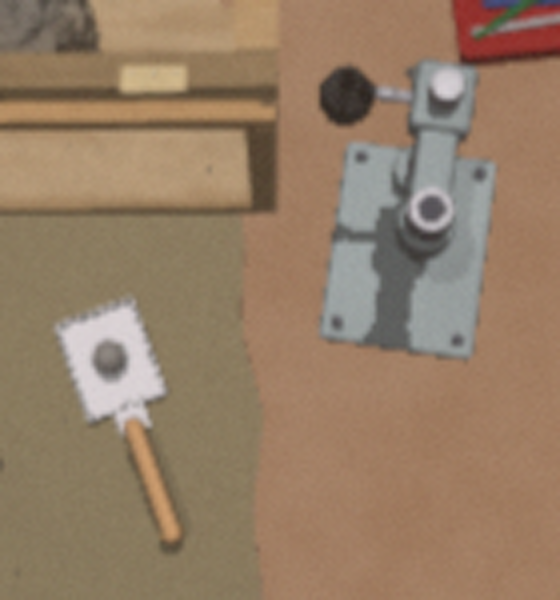

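View pics/s1.png

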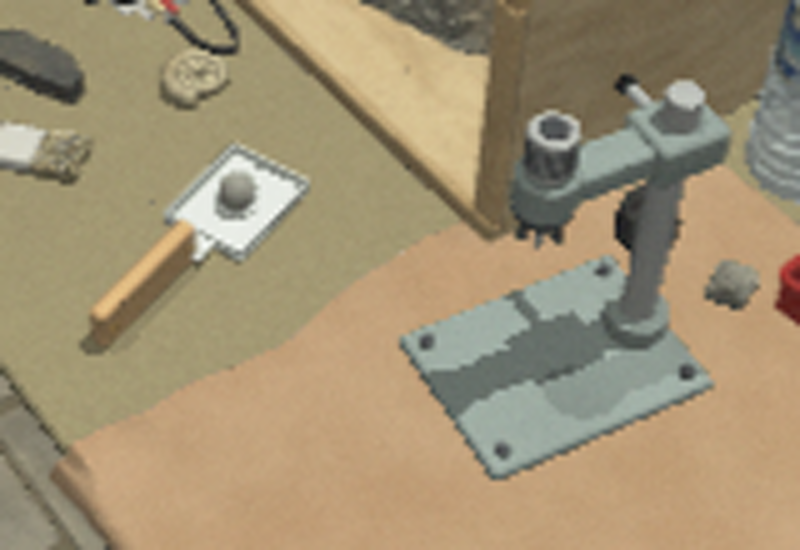

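```bash
python3 - <<'E'
from h import *
from scipy.optimize import least_squares
np.set_printoptions(precision=4,suppress=True)
for n in('top','scene'):
    W=np.load(f'pics/{n}0W.npy').reshape(-1,3);W=W[~np.isnan(W[:,0])]
    near=np.hypot(W[:,0]-.645,W[:,1]+.096)<.03
    S=W[near&(W[:,2]>.247)]
    # points of cylinder r 18, top .278
    def f(p):
        r=np.hypot(S[:,0]-p[0],S[:,1]-p[1]); 
        dx=np.maximum(r-.018,0); top=S[:,2]-.278
        return np.where(S[:,2]>.272,dx*2+0*top,r-.018)
    s=least_squares(f,[.645,-.096],loss='soft_l1',f_scale=.002); print(n,'sleeve',s.x,len(S),'bbox mid top',(S[S[:,2]>.27].min(0)+S[S[:,2]>.27].max(0))/2, np.median(S[S[:,2]>.275],0))
    # base plate
    B=W[(abs(W[:,2]-.014)<.007)&(abs(W[:,0]-.68)<.13)&(abs(W[:,1]+.1)<.11)]
    # column top
    C=W[(W[:,2]>.255)&(W[:,2]<.275)&(abs(W[:,0]-.75)<.05)&(abs(W[:,1]+.11)<.03)]; print('column top',np.median(C,0),len(C))
    # ball
    A=W[(np.hypot(W[:,0]-.562,W[:,1]-.183)<.025)&(W[:,2]>.014)&(W[:,2]<.05)]
    s=least_squares(lambda p:np.linalg.norm(A-p,axis=1)-.016,[.56,.183,.02],loss='soft_l1',f_scale=.002);print('ball',s.x,len(A))
    # handle
    H=W[(W[:,0]>.37)&(W[:,0]<.52)&(W[:,1]>.09)&(W[:,1]<.19)&(W[:,2]>.033)&(W[:,2]<.06)]
    c=H.mean(0);u,sv,vt=np.linalg.svd(H[:,:2]-c[:2],full_matrices=False);d=vt[0]*np.sign(vt[0,0]);t=(H[:,:2]-c[:2])@d
    print('handle',c,len(H),np.degrees(np.arctan2(d[1],d[0])),c[:2]+d*t.min(),c[:2]+d*t.max())
E
```

```text
top sleeve [ 0.6463 -0.095 ] 132 bbox mid top [ 0.6466 -0.0946  0.2777] [ 0.6458 -0.0942  0.2787]
column top [ 0.7514 -0.1083  0.2658] 64
ball [0.5667 0.1845 0.0184] 55
handle [0.4484 0.1371 0.0409] 157 22.003449421500616 [0.3942 0.1152] [0.5054 0.1601]
scene sleeve [ 0.6471 -0.0937] 131 bbox mid top [ 0.6458 -0.0961  0.2773] [ 0.6462 -0.095   0.2784]
column top [ 0.7511 -0.1092  0.2645] 52
ball [0.5686 0.1873 0.0177] 40
handle [0.447  0.1352 0.0407] 127 22.164568913441148 [0.3944 0.1138] [0.5036 0.1583]
```

```bash
python3 -m handwheel '[{"hand":1,"dx":1.5,"dy":-3.4,"dz":2},{"hand":1,"dx":1.9,"dy":-3.4,"dz":2},{"hand":1,"dx":2.2,"dy":-3.4,"dz":2},{"hand":1,"dx":2.2,"dy":-3.4,"dz":2},{"hand":1,"dx":2.2,"dy":-3.4,"dz":2},{"hand":1,"dx":2.2,"dy":-3.4,"dz":2},{"hand":1,"dx":2.2,"dy":-3.4},{"hand":1,"dx":2.2,"dy":-3.4},{"hand":1,"dx":2.2,"dy":-3.4},{"hand":1,"dx":2.2,"dy":-3.4}]'
```

```text
invalid input
```

```bash
python3 -m handwheel '[{"hand":1.0,"dx":1.5,"dy":-3.4,"dz":2,"wx":0,"wy":0,"wz":0},{"hand":1,"dx":1.9,"dy":-3.4,"dz":2,"wx":0,"wy":0,"wz":0},{"hand":1,"dx":2.2,"dy":-3.4,"dz":2,"wx":0,"wy":0,"wz":0},{"hand":1,"dx":2.2,"dy":-3.4,"dz":2,"wx":0,"wy":0,"wz":0},{"hand":1,"dx":2.2,"dy":-3.4,"dz":2,"wx":0,"wy":0,"wz":0},{"hand":1,"dx":2.2,"dy":-3.4,"dz":2,"wx":0,"wy":0,"wz":0},{"hand":1,"dx":2.2,"dy":-3.4,"dz":0,"wx":0,"wy":0,"wz":0},{"hand":1,"dx":2.2,"dy":-3.4,"dz":0,"wx":0,"wy":0,"wz":0},{"hand":1,"dx":2.2,"dy":-3.4,"dz":0,"wx":0,"wy":0,"wz":0},{"hand":1,"dx":2.2,"dy":-3.4,"dz":0,"wx":0,"wy":0,"wz":0}]'
```

```text
time_s: 1.1
position: [0.4186, 0.2477, 0.3423]
tcp_rot: [[-0.943, 0.333, -0.0], [0.333, 0.943, -0.0], [0.0, -0.0, -1.0]]
force: [0.9, 0.2, -0.7]
opening: 1.004
```

```bash
python3 -m handwheel '[{"hand":1,"dx":2.5,"dy":-3.8,"dz":0,"wx":0,"wy":0,"wz":0},{"hand":1,"dx":2.5,"dy":-3.8,"dz":0,"wx":0,"wy":0,"wz":0},{"hand":1,"dx":2.5,"dy":-3.8,"dz":0,"wx":0,"wy":0,"wz":0},{"hand":1,"dx":2.5,"dy":-3.8,"dz":0,"wx":0,"wy":0,"wz":0},{"hand":1,"dx":2.5,"dy":-3.8,"dz":0,"wx":0,"wy":0,"wz":0},{"hand":1,"dx":2.5,"dy":-3.8,"dz":0,"wx":0,"wy":0,"wz":0},{"hand":1,"dx":2.5,"dy":-3.8,"dz":0,"wx":0,"wy":0,"wz":0},{"hand":1,"dx":2.5,"dy":-3.8,"dz":0,"wx":0,"wy":0,"wz":0},{"hand":1,"dx":2.5,"dy":-3.8,"dz":0,"wx":0,"wy":0,"wz":0},{"hand":1,"dx":0,"dy":0,"dz":0,"wx":0,"wy":0,"wz":0}]'
python3 - <<'E'
from h import *
print(bot.read_state()['joint_positions'])
for n in('scene','top'): cap(n,n+'1')
a=cv2.imread('pics/scene1.png')[130:250,240:380];b=cv2.imread('pics/top1.png')[90:210,230:370]
cv2.imwrite('pics/v1.png',cv2.resize(np.hstack([a,b]),(784,336),interpolation=cv2.INTER_CUBIC))
E
```

```text
time_s: 2.1
position: [0.6456, -0.0984, 0.3408]
tcp_rot: [[-0.941, 0.338, 0.0], [0.338, 0.941, -0.002], [-0.001, -0.002, -1.0]]
force: [-1.5, 0.6, -0.7]
opening: 1.001
[-18.39623051  26.79293437  68.96689278  -0.11761226  84.17171876
 -88.60499774]
```

View pics/v1.png

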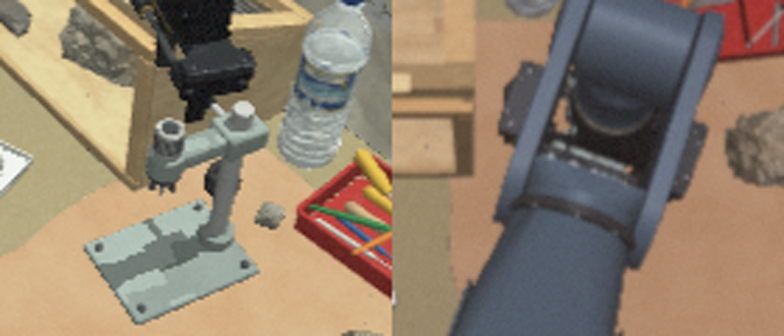

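```bash
python3 - <<'E'
from h import *
s=bot.read_state();print(s['position'])
for n in('scene','top'):
    c=vision.get_calibration(n);K=np.array([[c['fx'],0,c['cx']],[0,c['fy'],c['cy']],[0,0,1]])
    q=np.array([s['position'],[.6464,-.0947,.278],[.6464,-.0947,.155]])
    print(n,cv2.projectPoints(q,np.array(c['rvec']),np.array(c['tvec']),K,None)[0].reshape(-1,2))
W=world('scene',np.load('pics/scene1.npy'))
m=(W[...,2]>.29)&(W[...,2]<.5)&(np.hypot(W[...,0]-.65,W[...,1]+.09)<.2);S=W[m]
for a in np.arange(.29,.44,.01):
    k=S[(S[:,2]>a)&(S[:,2]<a+.01)]; 
    if len(k):print(round(a,2),len(k),k.min(0)[:2],k.max(0)[:2])
p=cv2.imread('pics/scene1.png')[60:220,200:400];cv2.imwrite('pics/v2.png',cv2.resize(p,(750,600),interpolation=cv2.INTER_CUBIC))
E
```

```text
[ 0.64295903 -0.09350224  0.34116342]
scene [[301.67685498 161.68640287]
 [300.60688756 175.63077435]
 [296.87968836 200.18932594]]
top [[299.371828   147.32991899]
 [297.60786502 151.99142296]
 [293.99937701 161.59038748]]
0.29 11 [0.73154037 0.05783779] [0.73522305 0.09099738]
0.33 1 [ 0.65255649 -0.05307159] [ 0.65255649 -0.05307159]
0.34 25 [ 0.61782298 -0.15110359] [ 0.6648861  -0.04583683]
0.35 31 [ 0.61744669 -0.15149248] [ 0.660149   -0.04842034]
0.36 24 [ 0.61700829 -0.15221555] [ 0.67029248 -0.04718792]
0.37 25 [ 0.61739996 -0.15576164] [ 0.6672417  -0.04697894]
0.38 10 [ 0.65488698 -0.05922131] [ 0.66318794 -0.05036532]
0.39 6 [ 0.65511624 -0.05410957] [ 0.66153124 -0.04005053]
0.4 5 [ 0.6490829  -0.18937744] [ 0.65642847 -0.04265472]
0.41 71 [ 0.58133057 -0.19274173] [ 0.65034924 -0.00602649]
0.42 148 [ 0.58221696 -0.193746  ] [ 0.64874263 -0.00494078]
0.43 119 [ 0.57894823 -0.19727652] [ 0.66795591 -0.00090438]
0.44 108 [ 0.57790872 -0.19966625] [ 0.66225347 -0.00149778]
```

View pics/v2.png

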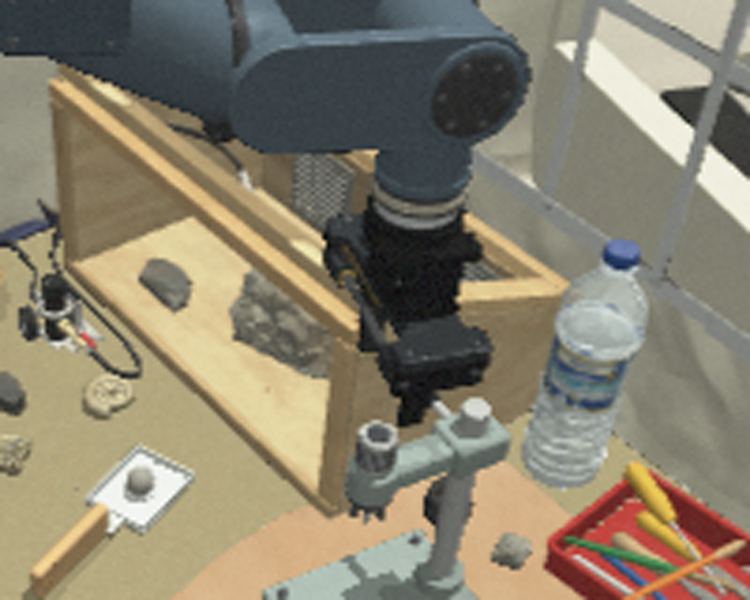

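```bash
python3 -m handwheel '[{"hand":1,"dx":0.3,"dy":-0.1,"dz":-1,"wx":0,"wy":0,"wz":0},{"hand":1,"dx":0,"dy":0,"dz":-2,"wx":0,"wy":0,"wz":0},{"hand":1,"dx":0,"dy":0,"dz":-2,"wx":0,"wy":0,"wz":0},{"hand":1,"dx":0,"dy":0,"dz":-2,"wx":0,"wy":0,"wz":0},{"hand":1,"dx":0,"dy":0,"dz":-1.3,"wx":0,"wy":0,"wz":0},{"hand":1,"dx":0,"dy":0,"dz":-1,"wx":0,"wy":0,"wz":0},{"hand":1,"dx":0,"dy":0,"dz":0,"wx":0,"wy":0,"wz":0},{"hand":1,"dx":0,"dy":0,"dz":0,"wx":0,"wy":0,"wz":0}]'
```

```text
time_s: 3.0
position: [0.6466, -0.0935, 0.25]
tcp_rot: [[-0.943, 0.333, 0.001], [0.333, 0.943, -0.0], [-0.001, 0.0, -1.0]]
force: [0.5, 0.1, 0.5]
opening: 1.002
```

```bash
python3 -m handwheel '[{"hand":-1,"dx":0,"dy":0,"dz":0,"wx":0,"wy":0,"wz":0},{"hand":-1,"dx":0,"dy":0,"dz":0,"wx":0,"wy":0,"wz":0},{"hand":-1,"dx":0,"dy":0,"dz":0,"wx":0,"wy":0,"wz":0},{"hand":-1,"dx":0,"dy":0,"dz":0,"wx":0,"wy":0,"wz":0},{"hand":-1,"dx":0,"dy":0,"dz":0,"wx":0,"wy":0,"wz":0},{"hand":-1,"dx":0,"dy":0,"dz":0,"wx":0,"wy":0,"wz":0},{"hand":-1,"dx":0,"dy":0,"dz":0,"wx":0,"wy":0,"wz":0}]'; python3 -c "
from rig import bot;s=bot.read_state();print(s['joint_positions'],s['moment'],s['force'],s['opening'])"
```

```text
time_s: 3.7
position: [0.6462, -0.0938, 0.2495]
tcp_rot: [[-0.943, 0.333, -0.0], [0.333, 0.943, -0.0], [0.0, -0.0, -1.0]]
force: [-0.9, -0.4, 0.0]
opening: 0.448
[-1.80406001e+01  3.09346376e+01  7.60563842e+01 -1.57935377e-03
  7.30133536e+01 -8.85693595e+01] [ 0.00093483  0.0051473  -0.01658689] [-0.87359587 -0.44101222  0.02072932] 0.4484059361707166
```

```bash
python3 -m handwheel '[{"hand":-1,"dx":0,"dy":0,"dz":0,"wx":0,"wy":0,"wz":0},{"hand":-1,"dx":0,"dy":0,"dz":0,"wx":0,"wy":0,"wz":-0.1},{"hand":-1,"dx":0,"dy":0,"dz":0,"wx":0,"wy":0,"wz":-0.1},{"hand":-1,"dx":0,"dy":0,"dz":0,"wx":0,"wy":0,"wz":-0.1},{"hand":-1,"dx":0,"dy":0,"dz":0,"wx":0,"wy":0,"wz":-0.1},{"hand":-1,"dx":0,"dy":0,"dz":0,"wx":0,"wy":0,"wz":-0.1}]'; python3 -c "
from rig import bot;s=bot.read_state();print(s['joint_positions'],s['moment'],s['force'],s['opening'])"
```

```text
time_s: 4.3
position: [0.6467, -0.0928, 0.2495]
tcp_rot: [[-0.665, 0.747, 0.001], [0.747, 0.665, 0.001], [0.0, 0.002, -1.0]]
force: [1.5, 3.1, -0.6]
opening: 0.41
[-17.99074802  30.94080803  76.04233435   0.1001341   72.99309354
 -59.70407365] [ 0.30137849 -0.1479391   0.06284886] [ 1.49899821  3.10391596 -0.62463324] 0.4095548414085592
```

```bash
python3 -m handwheel '[{"hand":-1,"dx":0,"dy":0,"dz":0,"wx":0,"wy":0,"wz":-0.1},{"hand":-1,"dx":0,"dy":0,"dz":0,"wx":0,"wy":0,"wz":-0.1},{"hand":-1,"dx":0,"dy":0,"dz":0,"wx":0,"wy":0,"wz":-0.1},{"hand":-1,"dx":0,"dy":0,"dz":0,"wx":0,"wy":0,"wz":-0.1}]'; python3 -c "
from rig import bot;s=bot.read_state();print(s['joint_positions'],s['moment'],s['force'],s['opening'])"
```

```text
time_s: 4.7
position: [0.6469, -0.0927, 0.2495]
tcp_rot: [[-0.322, 0.947, 0.001], [0.947, 0.322, 0.002], [0.001, 0.002, -1.0]]
force: [1.3, 4.0, -1.0]
opening: 0.408
[-17.98592763  30.94691419  76.03266873   0.12566625  72.97081226
 -36.78776469] [ 0.35721476 -0.23666094  0.09873147] [ 1.25641011  4.04914197 -1.01274453] 0.40785186953087194
```

```bash
for i in 1; do python3 -m handwheel '[{"hand":-1,"dx":0,"dy":0,"dz":0,"wx":0,"wy":0,"wz":-0.1},{"hand":-1,"dx":0,"dy":0,"dz":0,"wx":0,"wy":0,"wz":-0.05}]'; python3 -c "
from rig import bot;s=bot.read_state();print(s['joint_positions'],s['moment'],s['force'],s['opening'])"; done
```

```text
time_s: 4.9
position: [0.6471, -0.0926, 0.2495]
tcp_rot: [[-0.178, 0.984, 0.002], [0.984, 0.178, 0.002], [0.001, 0.002, -1.0]]
force: [3.3, 2.8, -1.2]
opening: 0.403
[-17.98362582  30.94972889  76.02741364   0.13275525  72.96048776
 -28.26134098] [ 0.33375824 -0.26838723  0.10428315] [ 3.30611247  2.83083242 -1.16637788] 0.40322576613988564
```

```bash
python3 -m handwheel '[{"hand":-1,"dx":0,"dy":0,"dz":0,"wx":0,"wy":0,"wz":-0.05},{"hand":-1,"dx":0,"dy":0,"dz":0,"wx":0,"wy":0,"wz":-0.05}]'; python3 -c "
from rig import bot;s=bot.read_state();print(s['joint_positions'],s['moment'],s['force'],s['opening'])"
```

```text
time_s: 5.1
position: [0.6471, -0.0926, 0.2495]
tcp_rot: [[-0.079, 0.997, 0.002], [0.997, 0.079, 0.002], [0.002, 0.002, -1.0]]
force: [2.4, 2.7, -0.6]
opening: 0.406
[-17.9828989   30.95116235  76.02319501   0.13826286  72.95350817
 -22.58047181] [ 0.36132702 -0.24667327  0.1177584 ] [ 2.38736993  2.7359288  -0.55447102] 0.40633711544726336
```

```bash
python3 -m handwheel '[{"hand":-1,"dx":0,"dy":0,"dz":0,"wx":0,"wy":0,"wz":-0.05},{"hand":-1,"dx":0,"dy":0,"dz":0,"wx":0,"wy":0,"wz":0}]'; python3 -c "
from rig import bot;s=bot.read_state();print(s['joint_positions'],s['moment'],s['force'],s['opening'])"
```

```text
time_s: 5.3
position: [0.6472, -0.0926, 0.2495]
tcp_rot: [[-0.031, 1.0, 0.002], [1.0, 0.031, 0.002], [0.002, 0.002, -1.0]]
force: [3.2, 3.5, -0.4]
opening: 0.408
[-17.9840632   30.95066369  76.0206321    0.14462605  72.95022076
 -19.8081941 ] [ 0.51313157 -0.37194749 -0.04505771] [ 3.18789447  3.50861698 -0.42560385] 0.4078204517485026
```

```bash
python3 -m handwheel '[{"hand":-1,"dx":0,"dy":0,"dz":0,"wx":0,"wy":0,"wz":-0.06},{"hand":-1,"dx":0,"dy":0,"dz":0,"wx":0,"wy":0,"wz":-0.06}]'; python3 -c "
from rig import bot;s=bot.read_state();print(s['joint_positions'],s['moment'],s['force'],s['opening'])"
```

```text
time_s: 5.5
position: [0.6472, -0.093, 0.2495]
tcp_rot: [[0.088, 0.996, 0.002], [0.996, -0.088, 0.001], [0.001, 0.002, -1.0]]
force: [2.5, 0.9, -1.1]
opening: 0.405
[-1.79839121e+01  3.09531762e+01  7.60165861e+01  7.44298777e-02
  7.29257274e+01 -1.29806802e+01] [ 0.05216706 -0.51423436  0.73103635] [ 2.46477428  0.90289366 -1.0624613 ] 0.4047261980291792
```

```bash
python3 -m handwheel '[{"hand":-1,"dx":0,"dy":0,"dz":0,"wx":0,"wy":0,"wz":-0.06},{"hand":-1,"dx":0,"dy":0,"dz":0,"wx":0,"wy":0,"wz":-0.06}]'; python3 -c "
from rig import bot;s=bot.read_state();print(s['joint_positions'],s['moment'],s['force'],s['opening'])"
```

```text
time_s: 5.7
position: [0.6471, -0.0939, 0.2497]
tcp_rot: [[0.206, 0.979, 0.002], [0.979, -0.206, -0.001], [-0.001, 0.002, -1.0]]
force: [2.7, 0.9, 0.5]
opening: 0.4
[-1.80126931e+01  3.09475944e+01  7.60071329e+01 -3.32602630e-02
  7.29272344e+01 -6.12961984e+00] [ 0.04816614 -0.35951966  0.67609249] [2.71625378 0.92979688 0.47015164] 0.39952486093804623
```

```bash
python3 -m handwheel '[{"hand":-1,"dx":0,"dy":0,"dz":0,"wx":0,"wy":0,"wz":0},{"hand":1,"dx":0,"dy":0,"dz":0,"wx":0,"wy":0,"wz":0},{"hand":1,"dx":0,"dy":0,"dz":0,"wx":0,"wy":0,"wz":0},{"hand":1,"dx":0,"dy":0,"dz":0,"wx":0,"wy":0,"wz":0},{"hand":1,"dx":0,"dy":0,"dz":1,"wx":0,"wy":0,"wz":0},{"hand":1,"dx":0,"dy":0,"dz":2.5,"wx":0,"wy":0,"wz":0},{"hand":1,"dx":0,"dy":0,"dz":2.5,"wx":0,"wy":0,"wz":0},{"hand":1,"dx":-2.0,"dy":2.2,"dz":2,"wx":0,"wy":0,"wz":-0.1},{"hand":1,"dx":-2.0,"dy":3,"dz":1,"wx":0,"wy":0,"wz":-0.1},{"hand":1,"dx":-2,"dy":3,"dz":0,"wx":0,"wy":0,"wz":-0.1}]'
```

```text
time_s: 6.7
position: [0.5867, -0.0116, 0.3425]
tcp_rot: [[0.492, 0.871, 0.005], [0.871, -0.492, -0.001], [0.002, 0.005, -1.0]]
force: [1.6, 0.3, 0.7]
opening: 0.99
```

```bash
python3 -m handwheel '[{"hand":1,"dx":-2,"dy":3,"dz":0,"wx":0,"wy":0,"wz":-0.1},{"hand":1,"dx":-2,"dy":3,"dz":0,"wx":0,"wy":0,"wz":-0.1},{"hand":1,"dx":-2,"dy":3,"dz":0,"wx":0,"wy":0,"wz":-0.1},{"hand":1,"dx":-2,"dy":3,"dz":-3,"wx":0,"wy":0,"wz":-0.1},{"hand":1,"dx":-2,"dy":3,"dz":-3,"wx":0,"wy":0,"wz":-0.1},{"hand":1,"dx":-1,"dy":1,"dz":-3,"wx":0,"wy":0,"wz":-0.1},{"hand":1,"dx":0,"dy":0,"dz":-3,"wx":0,"wy":0,"wz":-0.077},{"hand":1,"dx":0,"dy":0,"dz":-3,"wx":0,"wy":0,"wz":0},{"hand":1,"dx":0,"dy":0,"dz":0,"wx":0,"wy":0,"wz":0},{"hand":1,"dx":0,"dy":0,"dz":0,"wx":0,"wy":0,"wz":0}]'
python3 - <<'E'
from h import *
s=bot.read_state();print(s['position'],s['tcp_rot'][:,1],np.degrees(np.arctan2(*s['tcp_rot'][1::-1,1])),s['joint_positions'])
for n in('scene','top'): cap(n,n+'2')
a=cv2.imread('pics/scene2.png')[110:260,180:330];b=cv2.imread('pics/top2.png')[100:250,180:330]
cv2.imwrite('pics/v3.png',cv2.resize(np.hstack([a,b]),(800,400),interpolation=cv2.INTER_CUBIC))
E
```

```text
time_s: 7.7
position: [0.4767, 0.1482, 0.1902]
tcp_rot: [[0.927, 0.375, 0.0], [0.375, -0.927, -0.0], [0.0, 0.0, -1.0]]
force: [0.5, -0.0, -0.2]
opening: 1.002
[0.47672038 0.14819201 0.19022238] [ 3.75453087e-01 -9.26841393e-01  1.05929504e-04] -67.94768069922416 [ 4.42387444e+00  2.32465821e+01  1.01898010e+02 -4.83530604e-03
  5.48478086e+01  7.23743385e+01]
```

View pics/v3.png

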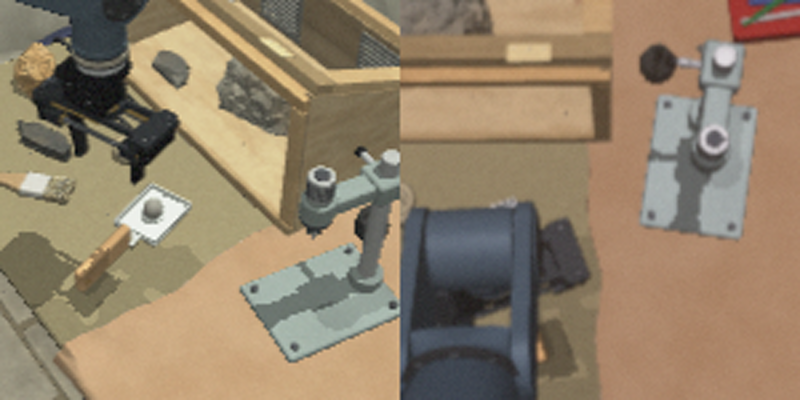

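```bash
python3 -m handwheel '[{"hand":1,"dx":0,"dy":0,"dz":-2,"wx":0,"wy":0,"wz":0},{"hand":1,"dx":0,"dy":0,"dz":-3,"wx":0,"wy":0,"wz":0},{"hand":1,"dx":0,"dy":0,"dz":-3,"wx":0,"wy":0,"wz":0},{"hand":1,"dx":0,"dy":0,"dz":-3,"wx":0,"wy":0,"wz":0},{"hand":1,"dx":0,"dy":0,"dz":-3,"wx":0,"wy":0,"wz":0},{"hand":1,"dx":0,"dy":0,"dz":-2,"wx":0,"wy":0,"wz":0},{"hand":1,"dx":0,"dy":0,"dz":-1.4,"wx":0,"wy":0,"wz":0},{"hand":1,"dx":0,"dy":0,"dz":-0.6,"wx":0,"wy":0,"wz":0},{"hand":1,"dx":0,"dy":0,"dz":0,"wx":0,"wy":0,"wz":0},{"hand":1,"dx":0,"dy":0,"dz":0,"wx":0,"wy":0,"wz":0}]'
python3 - <<'E'
from h import *
s=bot.read_state();print(s['position'])
cap('scene','scene3')
a=cv2.imread('pics/scene3.png')[130:240,170:300]
cv2.imwrite('pics/v4.png',cv2.resize(a,(708,600),interpolation=cv2.INTER_CUBIC))
E
```

```text
time_s: 8.8
position: [0.4775, 0.1483, 0.0106]
tcp_rot: [[0.927, 0.375, 0.002], [0.375, -0.927, 0.0], [0.002, 0.001, -1.0]]
force: [-0.3, -0.3, -0.9]
opening: 0.999
[0.47746643 0.14831184 0.01062594]
```

View pics/v4.png

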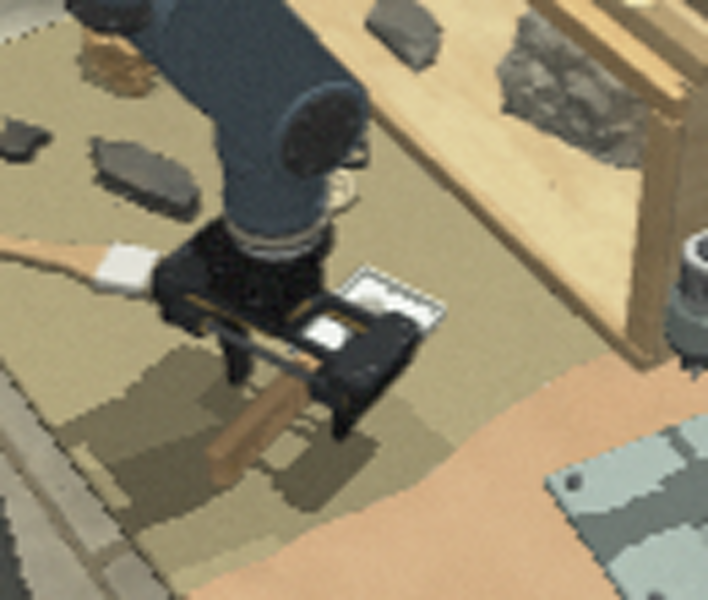

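```bash
python3 -m handwheel '[{"hand":0.4,"dx":0,"dy":0,"dz":0,"wx":0,"wy":0,"wz":0},{"hand":0,"dx":0,"dy":0,"dz":0,"wx":0,"wy":0,"wz":0},{"hand":-0.25,"dx":0,"dy":0,"dz":0,"wx":0,"wy":0,"wz":0},{"hand":-0.35,"dx":0,"dy":0,"dz":0,"wx":0,"wy":0,"wz":0},{"hand":-0.45,"dx":0,"dy":0,"dz":0,"wx":0,"wy":0,"wz":0},{"hand":-0.5,"dx":0,"dy":0,"dz":0,"wx":0,"wy":0,"wz":0},{"hand":-0.55,"dx":0,"dy":0,"dz":0,"wx":0,"wy":0,"wz":0},{"hand":-0.6,"dx":0,"dy":0,"dz":0,"wx":0,"wy":0,"wz":0},{"hand":-0.7,"dx":0,"dy":0,"dz":0,"wx":0,"wy":0,"wz":0},{"hand":-1,"dx":0,"dy":0,"dz":0,"wx":0,"wy":0,"wz":0}]'
python3 -m handwheel '[{"hand":-1,"dx":0,"dy":0,"dz":0,"wx":0,"wy":0,"wz":0},{"hand":-1,"dx":0,"dy":0,"dz":0,"wx":0,"wy":0,"wz":0},{"hand":-1,"dx":0,"dy":0,"dz":0,"wx":0,"wy":0,"wz":0}]'
```

```text
time_s: 9.85
position: [0.4761, 0.1483, 0.0095]
tcp_rot: [[0.927, 0.375, -0.0], [0.375, -0.927, 0.0], [-0.0, -0.0, -1.0]]
force: [0.3, -0.3, -0.3]
opening: 0.205
time_s: 10.15
position: [0.4761, 0.1482, 0.0095]
tcp_rot: [[0.927, 0.375, -0.0], [0.375, -0.927, 0.0], [-0.0, -0.0, -1.0]]
force: [0.4, -0.1, -0.1]
opening: 0.206
```

Gripped (0.206·87 ≈ 18 mm). Lift gently.

```bash
python3 -m handwheel '[{"hand":-1,"dx":0,"dy":0,"dz":0.2,"wx":0,"wy":0,"wz":0},{"hand":-1,"dx":0,"dy":0,"dz":0.4,"wx":0,"wy":0,"wz":0},{"hand":-1,"dx":0,"dy":0,"dz":0.7,"wx":0,"wy":0,"wz":0},{"hand":-1,"dx":0,"dy":0,"dz":1,"wx":0,"wy":0,"wz":0},{"hand":-1,"dx":0,"dy":0,"dz":1,"wx":0,"wy":0,"wz":0},{"hand":-1,"dx":0,"dy":0,"dz":1,"wx":0,"wy":0,"wz":0},{"hand":-1,"dx":0,"dy":0,"dz":1,"wx":0,"wy":0,"wz":0},{"hand":-1,"dx":0,"dy":0,"dz":1,"wx":0,"wy":0,"wz":0},{"hand":-1,"dx":0,"dy":0,"dz":1,"wx":0,"wy":0,"wz":0},{"hand":-1,"dx":0,"dy":0,"dz":1,"wx":0,"wy":0,"wz":0}]'
python3 -m handwheel '[{"hand":-1,"dx":0,"dy":0,"dz":0.8,"wx":0,"wy":0,"wz":0},{"hand":-1,"dx":0,"dy":0,"dz":0.5,"wx":0,"wy":0,"wz":0},{"hand":-1,"dx":0,"dy":0,"dz":0.3,"wx":0,"wy":0,"wz":0},{"hand":-1,"dx":0,"dy":0,"dz":0.1,"wx":0,"wy":0,"wz":0},{"hand":-1,"dx":0,"dy":0,"dz":0,"wx":0,"wy":0,"wz":0},{"hand":-1,"dx":0,"dy":0,"dz":0,"wx":0,"wy":0,"wz":0}]'
cat > tray.py <<'E'
import sys
from h import *
np.set_printoptions(precision=4,suppress=True)
tag=sys.argv[1];bx,by,bz=map(float,sys.argv[2:5])
s=bot.read_state();print(s['position'],s['force'],s['opening'])
for n in('scene','top'):
    p,d=cap(n,n+tag);W=world(n,d)
    k=(np.hypot(W[...,0]-bx,W[...,1]-by)<.03)&(W[...,2]>bz-.005)&(W[...,2]<bz+.022);A=W[k]
    from scipy.optimize import least_squares
    if len(A)>8:
        q=least_squares(lambda q:np.linalg.norm(A-q,axis=1)-.016,[bx,by,bz],loss='soft_l1',f_scale=.002).x;print(n,'ball',q,len(A))
    k=(np.hypot(W[...,0]-bx,W[...,1]-by)<.055)&(np.hypot(W[...,0]-bx,W[...,1]-by)>.02)&(abs(W[...,2]-(bz-.017))<.02);A=W[k]
    if len(A)>20:
        c=np.median(A,0)
        f=lambda q:q[0]+q[1]*(A[:,0]-bx)+q[2]*(A[:,1]-by)-A[:,2]
        print(n,'plane z,slope',least_squares(f,[c[2],0,0],loss='soft_l1',f_scale=.002).x,len(A))
E
python3 tray.py 4 .567 .186 .118
python3 - <<'E'
from h import *
a=cv2.imread('pics/scene4.png')[110:240,170:300];b=cv2.imread('pics/top4.png')[130:260,180:310]
cv2.imwrite('pics/v5.png',cv2.resize(np.hstack([a,b]),(800,400),interpolation=cv2.INTER_CUBIC))
E
```

```text
time_s: 11.15
position: [0.4762, 0.1483, 0.0935]
tcp_rot: [[0.927, 0.375, 0.0], [0.375, -0.927, 0.0], [0.0, 0.0, -1.0]]
force: [-0.5, 0.0, -1.5]
opening: 0.2
time_s: 11.75
position: [0.476, 0.1482, 0.1092]
tcp_rot: [[0.927, 0.375, -0.001], [0.375, -0.927, -0.0], [-0.001, -0.0, -1.0]]
force: [1.2, -0.0, -2.4]
opening: 0.202
[0.476  0.1482 0.1092] [ 1.1531 -0.0149 -2.3983] 0.20153691279843966
scene plane z,slope [ 0.1065 -0.0296 -0.0287] 75
top ball [0.5672 0.1854 0.1176] 27
top plane z,slope [0.1023 0.0098 0.01  ] 242
```

View pics/v5.png

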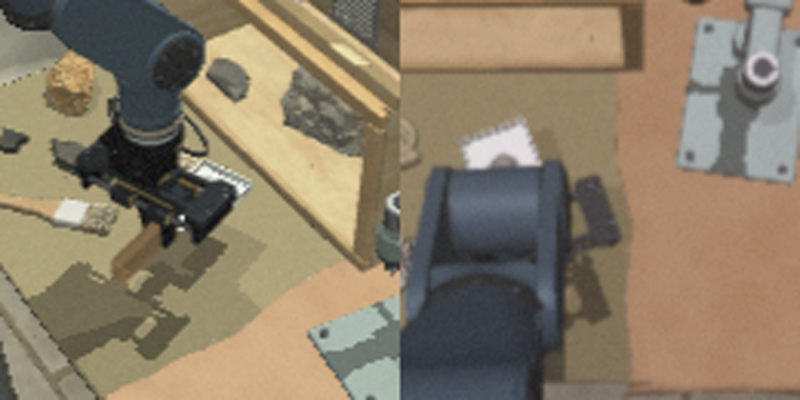

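```bash
python3 -m handwheel '[{"hand":-1,"dx":0.06,"dy":-0.2,"dz":0.02,"wx":0,"wy":0,"wz":-0.006},{"hand":-1,"dx":0.13,"dy":-0.4,"dz":0.02,"wx":0,"wy":0,"wz":-0.012},{"hand":-1,"dx":0.22,"dy":-0.7,"dz":0.02,"wx":0,"wy":0,"wz":-0.017},{"hand":-1,"dx":0.32,"dy":-1,"dz":0.02,"wx":0,"wy":0,"wz":-0.024},{"hand":-1,"dx":0.39,"dy":-1.22,"dz":0.02,"wx":0,"wy":0,"wz":-0.027},{"hand":-1,"dx":0.39,"dy":-1.22,"dz":0,"wx":0,"wy":0,"wz":-0.027},{"hand":-1,"dx":0.39,"dy":-1.22,"dz":0,"wx":0,"wy":0,"wz":-0.027},{"hand":-1,"dx":0.39,"dy":-1.22,"dz":0,"wx":0,"wy":0,"wz":-0.027},{"hand":-1,"dx":0.39,"dy":-1.22,"dz":0,"wx":0,"wy":0,"wz":-0.027},{"hand":-1,"dx":0.39,"dy":-1.22,"dz":0,"wx":0,"wy":0,"wz":-0.027}]'
python3 -m handwheel '[{"hand":-1,"dx":0.39,"dy":-1.22,"dz":0,"wx":0,"wy":0,"wz":-0.027},{"hand":-1,"dx":0.32,"dy":-1,"dz":0,"wx":0,"wy":0,"wz":-0.024},{"hand":-1,"dx":0.22,"dy":-0.7,"dz":0,"wx":0,"wy":0,"wz":-0.017},{"hand":-1,"dx":0.13,"dy":-0.4,"dz":0,"wx":0,"wy":0,"wz":-0.012},{"hand":-1,"dx":0.06,"dy":-0.2,"dz":0,"wx":0,"wy":0,"wz":-0.006},{"hand":-1,"dx":0,"dy":0,"dz":0,"wx":0,"wy":0,"wz":0},{"hand":-1,"dx":0,"dy":0,"dz":0,"wx":0,"wy":0,"wz":0}]'
python3 tray.py 5 .606 .058 .119
python3 - <<'E'
from h import *
a=cv2.imread('pics/scene5.png')[110:240,220:350];b=cv2.imread('pics/top5.png')[130:260,200:330]
cv2.imwrite('pics/v6.png',cv2.resize(np.hstack([a,b]),(800,400),interpolation=cv2.INTER_CUBIC))
E
```

```text
time_s: 12.85
position: [0.5073, 0.0509, 0.1105]
tcp_rot: [[0.987, 0.161, -0.0], [0.161, -0.987, 0.0], [-0.0, -0.0, -1.0]]
force: [0.0, -0.5, -2.0]
opening: 0.205
time_s: 13.55
position: [0.5179, 0.0172, 0.1105]
tcp_rot: [[0.997, 0.078, -0.001], [0.078, -0.997, 0.0], [-0.0, -0.0, -1.0]]
force: [-0.5, -0.1, -2.2]
opening: 0.204
[0.5179 0.0172 0.1105] [-0.4599 -0.0625 -2.2359] 0.203799041439649
scene plane z,slope [ 0.1053 -0.0113  0.0512] 60
top plane z,slope [ 0.1055 -0.0361  0.0375] 85
```

View pics/v6.png

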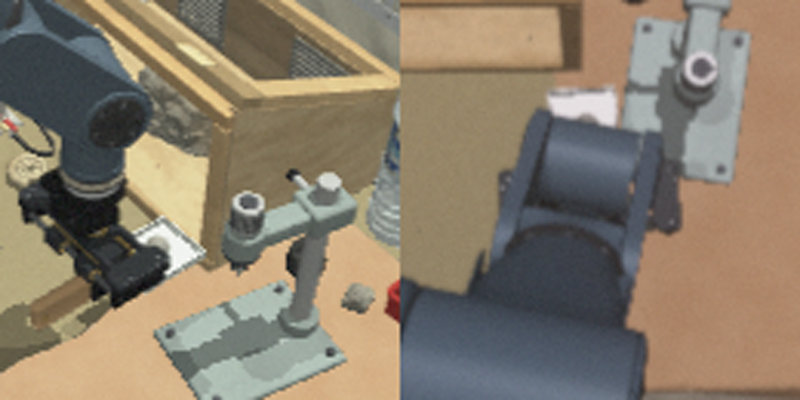

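```bash
python3 - <<'E'
from h import *
W=np.concatenate([world(n,np.load(f'pics/{n}5.npy')).reshape(-1,3) for n in('top','scene')])
W=W[(abs(W[:,1]-.017)<.2)&(W[:,0]<.66)&(W[:,0]>.4)]
for a in np.arange(.16,.6,.02):
    k=W[(W[:,2]>a)&(W[:,2]<a+.02)&~((np.hypot(W[:,0]-.646,W[:,1]+.095)<.035))]
    if len(k): i=k[:,0].argmax();print(round(a,2),len(k),k[i],k.min(0)[1],k.max(0)[1])
E
```

```text
0.16 7 [ 0.54255915 -0.06656436  0.17883913] -0.0665643618738629 0.03467204264180087
0.18 180 [ 0.56006325 -0.06572851  0.18273375] -0.07307711534426478 0.10089623679761611
0.2 300 [ 0.56212971 -0.07222548  0.20810164] -0.08075504583144116 0.10782168887940256
0.22 594 [ 0.56162664 -0.06586026  0.22272095] -0.08116478240392358 0.11121450053882738
0.24 51 [0.54389914 0.00457699 0.2456319 ] -0.0029549080147375575 0.064624712267206
0.26 54 [0.5057047  0.05388177 0.26926072] -0.0018666042693309336 0.06702972881093983
0.28 156 [ 5.51524607e-01 -5.22899615e-04  2.88002481e-01] -0.02195043689332203 0.06260335104236721
0.3 84 [ 0.54013485 -0.0098902   0.31469814] -0.02011344760843653 0.043206526317256265
0.32 122 [ 0.54221118 -0.00596624  0.33689064] -0.020015309885613366 0.04002043395931576
0.34 87 [ 0.53401853 -0.01195632  0.34114099] -0.0185003116001484 0.03384695858424161
0.36 31 [ 0.52593293 -0.03835242  0.37734705] -0.0403244209248796 0.03605434811916624
0.38 71 [ 0.54459074 -0.04240345  0.39951436] -0.046043503448866596 -0.027591231449992617
0.4 151 [ 0.54755957 -0.0427021   0.41014979] -0.04729199647869054 0.06242112650583787
0.42 428 [0.56501946 0.06096604 0.42994867] -0.04845579454946807 0.07058918143616721
0.44 1101 [0.5594897  0.06163467 0.44118312] -0.045411069961233605 0.07510452411271865
0.46 367 [0.53938036 0.06517991 0.46180296] -0.0427219562308325 0.07040765323915339
0.48 330 [0.51791306 0.05981206 0.48037724] -0.0372611956638544 0.0749205779434269
0.5 287 [0.4985454  0.07292897 0.50123097] -0.03275171712881648 0.07886597064935719
0.52 411 [0.47710953 0.0702161  0.52076643] -0.029137079616421712 0.08920355963878426
0.54 419 [0.45714781 0.07887903 0.5405551 ] -0.02353999948065717 0.08923735332730569
0.56 212 [0.44751435 0.03401476 0.56084977] -0.006549210655490908 0.07087137782769617
0.58 108 [0.43227861 0.03777693 0.58039166] -0.007753833684591091 0.07179159989596272
```

```bash
python3 -m handwheel '[{"hand":-1,"dx":0.06,"dy":-0.2,"dz":0,"wx":0,"wy":0,"wz":-0.005},{"hand":-1,"dx":0.13,"dy":-0.4,"dz":0,"wx":0,"wy":0,"wz":-0.009},{"hand":-1,"dx":0.22,"dy":-0.7,"dz":0,"wx":0,"wy":0,"wz":-0.015},{"hand":-1,"dx":0.32,"dy":-1,"dz":0,"wx":0,"wy":0,"wz":-0.022},{"hand":-1,"dx":0.41,"dy":-1.3,"dz":0,"wx":0,"wy":0,"wz":-0.029},{"hand":-1,"dx":0.41,"dy":-1.3,"dz":0,"wx":0,"wy":0,"wz":-0.029},{"hand":-1,"dx":0.41,"dy":-1.3,"dz":0,"wx":0,"wy":0,"wz":-0.029},{"hand":-1,"dx":0.41,"dy":-1.3,"dz":0,"wx":0,"wy":0,"wz":-0.029},{"hand":-1,"dx":0.32,"dy":-1,"dz":0,"wx":0,"wy":0,"wz":-0.022},{"hand":-1,"dx":0.22,"dy":-0.7,"dz":0,"wx":0,"wy":0,"wz":-0.015}]'
python3 -m handwheel '[{"hand":-1,"dx":0.13,"dy":-0.4,"dz":0,"wx":0,"wy":0,"wz":-0.009},{"hand":-1,"dx":0.06,"dy":-0.2,"dz":0,"wx":0,"wy":0,"wz":-0.005},{"hand":-1,"dx":0,"dy":0,"dz":0,"wx":0,"wy":0,"wz":0},{"hand":-1,"dx":0,"dy":0,"dz":0,"wx":0,"wy":0,"wz":0},{"hand":-1,"dx":0,"dy":0,"dz":0,"wx":0,"wy":0,"wz":0}]'
python3 tray.py 6 .6464 -.0942 .119
python3 - <<'E'
from h import *
a=cv2.imread('pics/scene6.png')[130:250,230:350];b=cv2.imread('pics/top6.png')[110:230,220:340]
cv2.imwrite('pics/v7.png',cv2.resize(np.hstack([a,b]),(800,400),interpolation=cv2.INTER_CUBIC))
a=cv2.imread('pics/scene6.png')[165:225,260:340]
cv2.imwrite('pics/v8.png',cv2.resize(a,(800,600),interpolation=cv2.INTER_CUBIC))
E
```

```text
time_s: 14.65
position: [0.5477, -0.0765, 0.1105]
tcp_rot: [[0.992, -0.128, 0.0], [-0.128, -0.992, -0.0], [0.0, 0.0, -1.0]]
force: [-0.7, 0.5, -2.2]
opening: 0.208
time_s: 15.15
position: [0.5489, -0.0806, 0.1106]
tcp_rot: [[0.99, -0.139, -0.0], [-0.139, -0.99, 0.0], [-0.0, -0.0, -1.0]]
force: [-0.3, -1.0, -2.5]
opening: 0.205
[ 0.5489 -0.0806  0.1106] [-0.3324 -0.9605 -2.4771] 0.2049279095426716
scene ball [ 0.6484 -0.0966  0.1194] 50
scene plane z,slope [0.1044 0.     0.0029] 228
top plane z,slope [ 0.1028  0.0817 -0.0656] 26
```

View pics/v7.png

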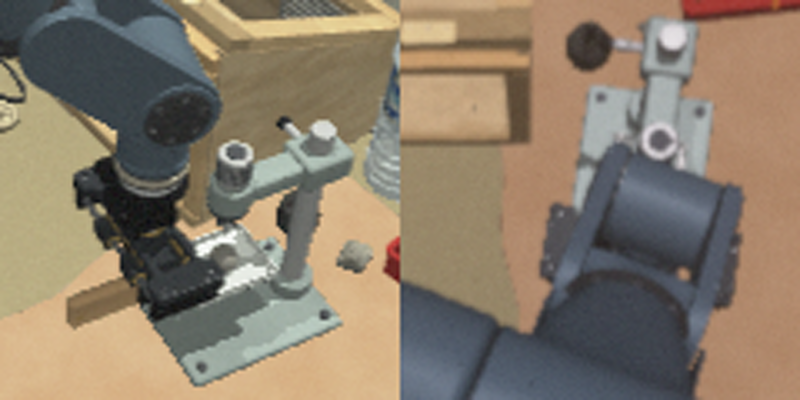

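View pics/v8.png

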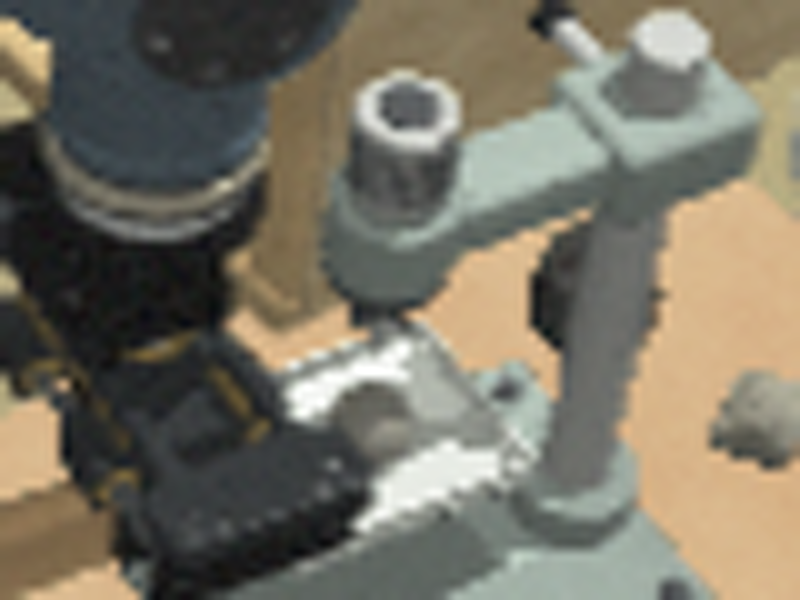

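```bash
python3 -m handwheel '[{"hand":-1,"dx":0,"dy":0,"dz":0,"wx":0,"wy":0,"wz":0},{"hand":-1,"dx":0,"dy":0,"dz":0,"wx":0,"wy":0,"wz":0},{"hand":-1,"dx":0,"dy":0,"dz":0,"wx":0,"wy":0,"wz":0},{"hand":-1,"dx":0,"dy":0,"dz":0,"wx":0,"wy":0,"wz":0}]'
python3 tray.py 7 .6464 -.0942 .119; python3 -c "
from rig import hand_in;print(hand_in())"
```

```text
time_s: 15.65
position: [0.5492, -0.0811, 0.1105]
tcp_rot: [[0.99, -0.14, -0.0], [-0.14, -0.99, 0.0], [-0.0, -0.0, -1.0]]
force: [-0.6, -0.4, -2.1]
opening: 0.208
[ 0.5492 -0.0811  0.1105] [-0.6019 -0.4064 -2.0763] 0.20761544387851583
scene ball [ 0.6484 -0.0976  0.119 ] 52
scene plane z,slope [ 0.105  -0.0218 -0.0113] 221
top plane z,slope [ 0.1031  0.0575 -0.0506] 24
the job is handed in; nothing more can be done
None
```

The job is handed in at about 15.7 s, with the arm still holding the tray under the bit; no verdict was reported.

- **Sleeve:** I turned it clockwise until it stopped turning. The moment about the vertical jumped from about 0.1 to 0.7 N m and the grip began to slip, so it is at the end stop. Afterwards the jaws looked closed in the pictures.
- **Tray:** I picked it up by the handle about 2 cm toward the pan from its middle. I lifted it slowly and carried it in from the front and side to sit under the bit.

**Last checks before handing in:**
- **Ball position:** the scene camera put the ball centre at (0.648, -0.098, 0.119), against a bit axis at about (0.646, -0.095). That is 3–4 mm off to the side, with about 20 mm of air under the point. The ball was in its pocket.
- **Tray level:** the scene camera showed the pan tilted by no more than about 0.025 rad.
- **Grip:** the fingers were closed on the handle at about 18 mm.

**Checks that disagreed or were missing:**
- The top camera's tilt fit gave about 0.08 rad. I did not rely on it, because the arm hid most of the pan and left only 24 points, but it is still below the 0.15 rad limit.
- At the final pose the arm also hid the ball from the top camera, so the final ball position comes from the scene camera alone.
- I did not measure the brush, ammonite or loupe again. The brush and ammonite looked unmoved in the carry pictures, and the arm never went near the loupe.

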